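Try the code and the latch of a push-button door lock

ROBOT

A 7-joint arm with a two-finger parallel gripper is mounted at the origin on the work surface. World frame = base frame: x ahead of the robot, y to its left, z up, the work surface at z = 0. Lengths are in mm, angles in rad, forces in N, time in s.
With the tool pointing down it reaches from about 425 to 1025 mm from the base axis. Payload 9.4 kg.
Tool frame: the origin (TCP) lies at the very end of the fingers, on their centre line; the grasp point (between the pads) lies 19 mm behind it; z points along the fingers, x is the direction in which the jaws open and shut, and the axes are right-handed (so a half turn about z gives the same grasp; the last joint's range is limited). The gripper opens to 93 mm and grips with 3 to 60 N. Pads are 15 mm wide; open, the fingers measure 128 mm over their backs; the gripper's body (75 mm by 188 mm) begins 65 mm behind the grasp point.
Start: joints at [-1.251, 0.599, -0.003, 1.599, 0.002, 0.943, -0.08], TCP at [280.194, 668.667, 218.618] pointing down, gripper open.
Joint ranges: [-2.57, 2.57], [-0.35, 1.97], [-1.29, 1.29], [0.11, 2.56], [-1.05, 4.19], [0.11, 1.86], [-2.63, 2.63]. Speed limits (rad/s): [2.22, 2.22, 3.01, 3.01, 3.14, 3.14, 3.14].

INTERFACE

Orientations are given as a rotation vector (axis times angle).
In Python, from cell import robot gives the robot as it stands.
- The arm moves only by the tool step_arm, never from a script. Its argument "deltas" is a list of rows, each a list of 4 numbers: the shift along the tool's x, y, z in mm, then the turn about the tool's z in degrees. In form: [[tx, ty, tz, spin], ...]. A call has 1 to 10 rows; each row shifts and turns the commanded pose from where the row before left it, along the tool's axes as they then stand; what a row does not reach is not made up. A row lasts 1/12 s, in which the tool goes at most 41.7 mm and 7.16 degrees, less where a joint would pass 70% of its speed; a pose out of reach is approached as far as the arm can. A call is refused whole if a number of a shift passes 41.7 or a number of a turn 7.16, either way. A call with a gripper value outside its range is refused whole. "grip" is the finger opening in mm, from 0 to 93, set as the call begins (left out, the last holds). The fingers move at their own pace and stop on an object; the grip force is fixed at half the most. Time passes only in rows, so rows that do not move let the fingers close. It gives the time, the measured TCP pose, the force and the opening at its end, in the units of the state.
- robot.get_obs(): the state, without advancing time (a new reading comes with each control period).
- robot.grab_frame(name): name is "side" or "top" or "wrist"; returns a dict with "color" (400x640x3 uint8, blue, green, red), "z_map" (400x640 float32, mm along the optical axis (not along the pixel's ray), 0 where there is no reading), "camera_matrix" (3x3 intrinsics, pixels), "R" (3x3) and "t" (3): a world point X has camera coordinates R X + t; the wrist camera has in their place "tool_from_camera" (4x4, takes a point from camera to tool coordinates, whose origin is the TCP and whose axes are the tool frame's). Camera axes: x right, y down, z forward; pixel columns grow to the right and rows downward; lengths in mm; the calibration is good to about 2 mm. A picture is of the moment at which its call begins: read the wrist's pose just before it.
- robot.close_job(): hands the job in, once; it reports no verdict.
Trained networks look in a picture, given as the dict that the camera call returned (one of the last four; its "shot" number tells which), for a name from the list of things; names that differ only in an ending like _2 or _b are one class to them, and where a whole thing is asked for, a point or a joint stands for the part that bears it (a point fixed in the world has none). Each returns a list of dicts, best first, with "conf" (0 to 1); they miss things now and then, are a little off and sometimes report something else, mostly with a low value. They report only what shows in the picture. A call takes as long as a camera call.
- robot.boxes_of(name, picture): "pixel" ([column, row] in pixels, amid what is visible of it).
- robot.regions_of(name, picture): "pixels" (400x640 bool, what is visible of it) and "pixel" ([column, row] in pixels, amid what is visible of it).
The state is a dict: "time": time; "joint_positions": joint angles; "qvel": joint speeds; "effort": joint torques, N m; "tcp_pos": TCP position; "tcp_rot": TCP orientation; "force": force on the tool from outside, world axes, zero at the start; "wrist_torque": the same for the moment, N m; "finger_gap": opening from 0.0 (shut) to 1.0 (fully open).
Only numpy, scipy, OpenCV 4.12 (cv2) and the standard library are available. Lean on these libraries where they do the work, as an engineer would, in place of code of your own. Each camera call takes 0.05 s, during which the arm holds its last target.

TASK

Try out the push-button code lock on the cupboard door lying on the bench. Enter its code, 2 then 5 then 3, by pressing each of these buttons fully in, where it stays (the five buttons are counted from the end of the lock farthest from the lever, so button 5 is the one nearest the lever); then push the lever round, away from the buttons, as far as it goes, so that the latch bolt draws in, and finish while still holding it there. Leave the other two buttons out, and everything else where it lies.

Things in the scene. Friction and masses are not known exactly. Their poses are not given: they have to be found in the camera images.
- door: small white flush cupboard door with wood-lipped edges, 340 x 520 x 40 mm, fixed, flat on two 20 mm bearers, upper face 60 mm above the bench. Origin: centre of its underside, at bench level; x across the leaf towards its latch edge (the bolt's side, away from the robot), y along the leaf from the lever towards button 1, z up
- lock_face (a point): centre of the flat top of the lock's dark steel case, 72 (door's x) x 240 (door's y) x 22 mm, fixed on the door; the top is 82 mm above the bench. The row of five buttons and the lever's axis lie on its lengthwise centre line, the lever at the -y end
- button1_top (a point): centre of the top of button 1, farthest from the lever. All five buttons are alike: round steel caps 15 mm across standing 7.5 mm out of the case top, in one row 28 mm apart along the door's y; each slides straight down 6 mm against about 3 N of friction, stays where it is left and does not spring back. The point moves with the button
- button2_top (a point): centre of the top of button 2, second from the end far from the lever
- button3_top (a point): centre of the top of button 3, the middle one
- button4_top (a point): centre of the top of button 4
- button5_top (a point): centre of the top of button 5, nearest the lever, 65 mm from the lever's axis
- button1 (a joint): how far button 1 is pushed in, m: 0 out, 0.006 fully in. Not part of the code
- button2 (a joint): how far button 2 is pushed in, m: 0 out, 0.006 fully in
- button3 (a joint): how far button 3 is pushed in, m: 0 out, 0.006 fully in
- button4 (a joint): how far button 4 is pushed in, m: 0 out, 0.006 fully in. Not part of the code
- button5 (a joint): how far button 5 is pushed in, m: 0 out, 0.006 fully in
- lever_axis (a point): point on the lever's upright turning axis at the mid-height of its bar, 33.5 mm above the case top. Steel lever: hub 22 mm across, straight level bar 20 mm wide and 13 mm high (underside 27 mm above the case top) out to 115 mm from the axis; its last 13 mm turn down to 16 mm above the case top. At rest it points along the door's -x, to the robot
- lever_push (a point): point inside the lever's bar, at its mid-width and mid-height, 85 mm from the axis: beyond the side of the lock case, over the bare door face, which lies 55 mm below it. Fingers pointing down beside the bar on the side of the buttons can push it here. The point moves with the lever
- lever (a joint): turn of the lever, rad: 0 at rest, 0.8 at its stop; it grows as the tip swings from the door's -x towards its -y, away from the buttons (anticlockwise from above). A spring returns it (2 N at rest, 6 N at the stop, felt at 85 mm from the axis). The lock blocks it at about 0.07 unless buttons 2, 3 and 5 are in and 1 and 4 out
- bolt (a joint): how far the brass latch bolt, 18 mm wide, in the door's far edge beside the lever is drawn in, m: 0 standing 12 mm out, 0.012 flush with the edge; driven by the lever only, 0.015 m per rad
- screwdriver: loose black-handled screwdriver 200 mm long lying on the door on the robot's side. Leave alone. Origin: its middle, on the door face
- spare_lever: loose spare steel lever handle standing on its 50 mm rose on the door, 45 mm high, its bar reaching 115 mm along its own +y. Leave alone. Origin: centre of the underside of the rose
- hinge: loose folded steel butt hinge 38 x 76 x 10 mm lying on the door beside the buttons. Leave alone. Origin: centre of its underside
- screw_tub: loose open grey tub 60 x 80 x 32 mm with brass screws, on the door beside the buttons. Leave alone. Origin: centre of its underside
- glue: glue bottle 64 mm across and 170 mm tall, standing on the bench. Leave alone. Origin: centre of its underside
- tape_measure: tape measure 72 x 40 x 70 mm standing on the bench. Leave alone. Origin: centre of its underside
- lock_carton: small closed cardboard carton 130 x 200 x 75 mm on the bench. Leave alone. Origin: centre of its underside

How it is judged (in metres and radians):
On the way, in this order (a step that is already met when the one before it is completed fails the run):
1. button 2 is fully in (value of joint button2 above 0.0045 m), for 0.1 s.
2. then button 5 is fully in (value of joint button5 above 0.0045 m), for 0.1 s.
3. then button 3 is fully in (value of joint button3 above 0.0045 m), for 0.1 s.
4. then the lever is pushed round and the bolt is drawn in (value of joint lever above 0.7 rad and value of joint bolt above 0.01 m), for 0.2 s.
At the end, for the whole second after the job is handed in: buttons 2, 5 and 3 are in (over 4.5 of 6 mm), 1 and 4 are out (under 2 mm), and the fingers hold the lever over at more than 0.7 rad (stop at 0.8) with the bolt drawn in more than 10 of 12 mm (all of step 4 and value of joint each of button2, button5, button3 above 0.0045 m and value of joint each of button1, button4 below 0.002 m and contact force between the fingers and lever above 0.5 N); the arm keeps its last pose, push and grip.
It fails at once if button 1 or button 4 was pushed in (value of joint any of button1, button4 above 0.002 m).
It fails at once if something lying about on the door was shifted or lifted by more than 30 mm (distance of any of screwdriver, spare_lever, hinge, screw_tub from where it was at the start of the episode above 0.03 m).
It fails at once if something standing on the bench was shifted or lifted by more than 30 mm (distance of any of glue, tape_measure, lock_carton from where it was at the start of the episode above 0.03 m).
It also fails if it takes over 58 s, if anything falls off the work surface, if the arm or the gripper's body presses on something with over 40 N, if the wrist force passes 120 N, or if a joint passes its speed limit or range.

## Working session

There is one attempt and no reset: what is moved stays moved. The work goes in short steps, Python scripts to look and compute and a tool call to move; the robot and the scene stay as the last step left them, time stands still between calls to the robot, and variables do not carry over. Pictures are saved under pics/ and viewed, and the job is handed in when it is done.

Besides the shell and the picture viewer there is one more tool, called after "Request:" as name(argument=value, ...) on one line, values as JSON. step_arm: Moves the arm, as the interface text tells. Its arguments: {"type":"object","properties":{"deltas":{"type":"array","items":{"type":"array","items":{"type":"number"}}},"grip":{"type":"number"}},"required":["deltas"]}

```bash
mkdir -p pics; ls; cat > h.py <<'E'
import numpy as np, cv2
from cell import robot
def shot(name,fn=None):
    p=robot.grab_frame(name)
    if fn: cv2.imwrite('pics/'+fn,p['color'])
    return p
def world(p,u,v,z=None):
    """pixel -> world by depth or by plane z"""
    K=np.array(p['camera_matrix']);R=np.array(p['R']);t=np.array(p['t'])
    d=np.linalg.solve(K,[u,v,1.0])
    if z is None:
        zz=p['z_map'][int(round(v)),int(round(u))]
        return R.T@(d*zz-t)
    o=-R.T@t; r=R.T@d
    return o+r*(z-o[2])/r[2]
def proj(p,X):
    c=np.array(p['R'])@np.array(X)+np.array(p['t']); q=np.array(p['camera_matrix'])@c
    return q[:2]/q[2]
E
python3 - <<'E'
from h import *
o=robot.get_obs(); print(o)
for n in ('top','side'):
    p=shot(n,n+'1.png')
    for k in ('button1_top','button2_top','button3_top','button5_top','lever','lever_axis','lever_push','lock_face','spare_lever','bolt','screwdriver','hinge','screw_tub'):
        try:
            b=robot.boxes_of(k,p)
            for q in b[:2]:
                print(n,k,round(q['conf'],2),np.round(q['pixel'],1),np.round(world(p,*q['pixel'])))
        except Exception as e: print(k,e)
print(robot.get_obs()['time'])
E
```

```text
pics
{'time': 0.0, 'joint_positions': array([-1.25069946,  0.60016725, -0.0025547 ,  1.60015524,  0.00181957,
        0.94289738, -0.07975064]), 'qvel': array([-0.00011171,  0.00046047,  0.00029333, -0.00010378, -0.00013161,
       -0.00097565, -0.00044619]), 'effort': array([-1.04403330e-04, -7.65041542e+01,  1.49675611e+00, -2.52357566e+01,
       -5.25234570e-02,  1.71331305e-02,  1.57238896e-04]), 'tcp_pos': array([280.00785852, 668.19400385, 217.72032724]), 'tcp_rot': array([ 2.61474177e+00,  1.73961906e+00, -1.97792856e-03]), 'force': array([0.5188446 , 0.76526588, 0.78620694]), 'wrist_torque': array([0.00160086, 0.01976413, 0.04536216]), 'finger_gap': 1.000402056143747}
top button5_top 0.62 [175.4 183.8] [606. 460.  72.]
top lever 0.72 [324.  197.3] [568. -48. 118.]
top lever_axis 0.71 [326.  197.1] [568. -54. 125.]
top lever_axis 0.19 [306.6 214.2] [517.   9.  60.]
top lever_push 0.65 [329.3 200.3] [558. -65. 122.]
top lever_push 0.39 [175.5 182.5] [611. 461.  66.]
top lock_face 0.63 [308.5 218. ] [504.   2.  60.]
top lock_face 0.59 [357.3 242.3] [ 425. -166.   72.]
top spare_lever 0.8 [275.2 249.8] [392. 111.  64.]
top spare_lever 0.66 [323.8 199. ] [562. -47. 122.]
top screwdriver 0.64 [358.9 245.5] [ 413. -170.   82.]
top hinge 0.83 [282.1 218.1] [500.  92.  61.]
top screw_tub 0.93 [247.5 215.6] [506. 211.  58.]
side lever 0.54 [325.5 191.5] [558. -65. 123.]
side lever_axis 0.6 [327.4 192.7] [562. -70. 119.]
side lever_push 0.74 [328.6 190.2] [573. -62. 118.]
side lock_face 0.55 [305.  216.9] [477. -61.  62.]
side spare_lever 0.51 [252.7 194.2] [391.  96. 102.]
side screwdriver 0.87 [312.8 246.9] [ 401. -193.   85.]
side hinge 0.5 [284.9 192.2] [498.  73.  69.]
side screw_tub 0.96 [260.  169.9] [498. 222.  80.]
1.4
```

View images.

```bash
python3 - <<'E'
import cv2
a=cv2.imread('pics/top1.png'); cv2.imwrite('pics/top1z.png',cv2.resize(a[140:290,200:400],None,fx=4,fy=4,interpolation=cv2.INTER_CUBIC))
a=cv2.imread('pics/side1.png'); cv2.imwrite('pics/side1z.png',cv2.resize(a[120:270,210:410],None,fx=4,fy=4,interpolation=cv2.INTER_CUBIC))
E
```

```text
(no output)
```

View pics/top1.png

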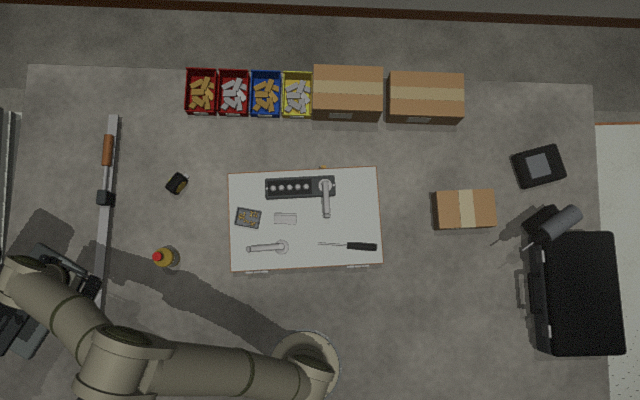

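```bash
sleep 0
```

```text
(no output)
```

View pics/side1.png

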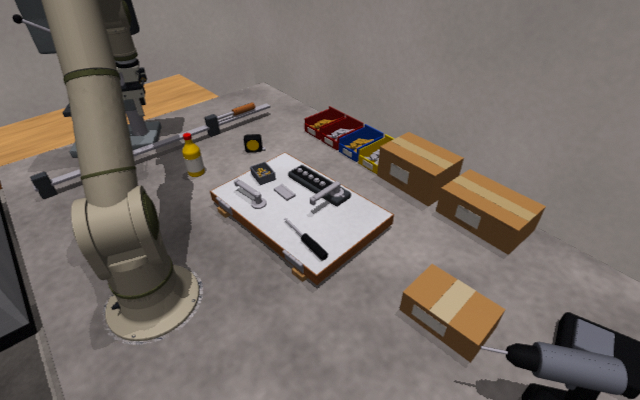

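View pics/top1z.png

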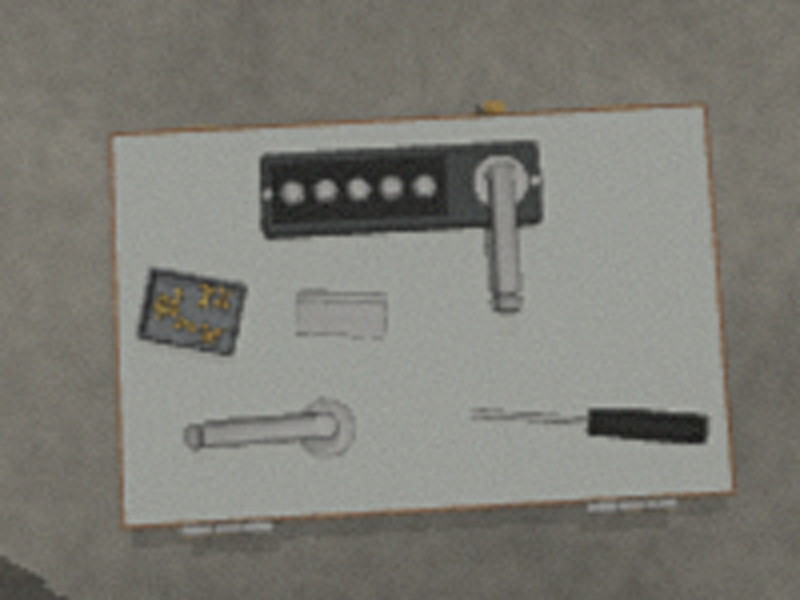

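```bash
python3 - <<'E'
from h import *
from scipy import ndimage as nd
p=shot('top')
g=p['color'].astype(float).mean(2)
# dark case region
s=slice(170,210),slice(255,345)
np.set_printoptions(linewidth=250)
print(g[178:200,262:342:1].astype(int)[::1,:])
for u,v in ((300,180),(272,193),(330,195)): print(world(p,u,v))
print(np.round(proj(p,[600,0,82]),1),np.round(proj(p,[700,0,82]),1))
R=np.array(p['R']);print(-R.T@np.array(p['t']))
E
```

```text
[[149 155 158 ... 152 152 152]
 [155 153 143 ... 152 155 152]
 [153 155 145 ... 154 157 151]
 ...
 [153 159 143 ... 153 154 151]
 [152 157 155 ... 154 157 152]
 [150 157 157 ... 150 152 148]]
[630.6405051   34.8084149   82.94480982]
[582.8272454  128.48150698  81.59481157]
[583.39110295 -69.39214243  74.37081993]
[309.9 189.2] [310.8 160.6]
[3.13515349e+02 1.42070271e+00 1.73665826e+03]
```

```bash
cat >> h.py <<'E'
from scipy.spatial.transform import Rotation as Ro
def plan(target,yaw,n,o=None):
    """rows from the present pose to target, tool down, tool x at world yaw (deg)"""
    o=o or robot.get_obs()
    R=Ro.from_rotvec(o['tcp_rot']).as_matrix(); p=np.array(o['tcp_pos'])
    y0=np.degrees(np.arctan2(R[1,0],R[0,0])); dy=(yaw-y0+180)%360-180
    s=-dy/n; rows=[]
    d=(np.array(target)-p)/n
    for i in range(n):
        t=R.T@d; rows.append([round(float(a),1) for a in (*t,s)])
        R=R@Ro.from_euler('z',s,degrees=True).as_matrix()
    print('yaw0',round(y0,2),'pos',np.round(p,1),'tilt',np.round(R[:,2],4)); 
    for i in range(0,n,10): print(rows[i:i+10])
E
python3 - <<'E'
from h import *
p=shot('top')
from scipy import ndimage as nd
g=p['color'].astype(float).mean(2)
def cen(z,box):
    pass
pts={}
for k,(x,y) in {'b1':(292,192),'b2':(326,190),'b3':(359,188),'b4':(391,187),'b5':(425,185),'ax':(501,183),'tip':(508,305)}.items():
    z={'b':89.5,'a':122,'t':122}[k[0]]
    pts[k]=world(p,200+x/4-.375,140+y/4-.375,z); print(k,np.round(pts[k],1))
w=shot('wrist'); print(w['tool_from_camera'],w['camera_matrix'])
plan([560,50,300],3,20)
E
```

```text
b1 [600.1 126.5  89.5]
b2 [602.7  97.8  89.5]
b3 [605.3  69.9  89.5]
b4 [607.1  42.8  89.5]
b5 [609.7  14.   89.5]
ax [607.6 -49.5 122. ]
tip [505.5 -57.9 122. ]
[[ 9.99999775e-01 -4.70019807e-04 -4.77656088e-04  1.33152164e+00]
 [ 5.81903359e-04  9.62557030e-01  2.71078634e-01 -7.55910475e+01]
 [ 3.32358899e-04 -2.71078851e-01  9.62557087e-01 -1.64531612e+02]
 [ 0.00000000e+00  0.00000000e+00  0.00000000e+00  1.00000000e+00]] [[280.84636457   0.         317.1948849 ]
 [  0.         280.84636457 199.24132849]
 [  0.           0.           1.        ]]
yaw0 67.27 pos [280.2 668.7 218.6] tilt [ 1.e-04 -0.e+00 -1.e+00]
[[-23.1, 24.9, -4.1, 3.2], [-21.7, 26.1, -4.1, 3.2], [-20.2, 27.3, -4.1, 3.2], [-18.6, 28.4, -4.1, 3.2], [-17.0, 29.4, -4.1, 3.2], [-15.3, 30.3, -4.1, 3.2], [-13.6, 31.1, -4.1, 3.2], [-11.9, 31.8, -4.1, 3.2], [-10.1, 32.4, -4.1, 3.2], [-8.2, 32.9, -4.1, 3.2]]
[[-6.4, 33.3, -4.1, 3.2], [-4.5, 33.7, -4.1, 3.2], [-2.6, 33.9, -4.1, 3.2], [-0.7, 33.9, -4.1, 3.2], [1.2, 33.9, -4.1, 3.2], [3.1, 33.8, -4.1, 3.2], [5.0, 33.6, -4.1, 3.2], [6.9, 33.2, -4.1, 3.2], [8.7, 32.8, -4.1, 3.2], [10.6, 32.3, -4.1, 3.2]]
```

```bash
python3 - <<'E'
from h import *
plan([600,40,218.6],3,20)
E
```

```text
yaw0 67.27 pos [280.2 668.7 218.6] tilt [ 1.e-04 -0.e+00 -1.e+00]
[[-22.8, 26.9, 0.0, 3.2], [-21.3, 28.1, 0.0, 3.2], [-19.7, 29.3, 0.0, 3.2], [-18.0, 30.3, 0.0, 3.2], [-16.3, 31.3, 0.0, 3.2], [-14.5, 32.2, 0.0, 3.2], [-12.7, 32.9, 0.0, 3.2], [-10.8, 33.6, 0.0, 3.2], [-8.9, 34.1, 0.0, 3.2], [-7.0, 34.6, 0.0, 3.2]]
[[-5.0, 34.9, 0.0, 3.2], [-3.0, 35.1, 0.0, 3.2], [-1.1, 35.3, 0.0, 3.2], [0.9, 35.3, 0.0, 3.2], [2.9, 35.1, 0.0, 3.2], [4.8, 34.9, 0.0, 3.2], [6.8, 34.6, 0.0, 3.2], [8.7, 34.2, 0.0, 3.2], [10.6, 33.6, 0.0, 3.2], [12.5, 33.0, 0.0, 3.2]]
```

Request:
step_arm(deltas=[[-22.8,26.9,-6,3.2],[-21.3,28.1,-6,3.2],[-19.7,29.3,-6,3.2],[-18,30.3,-6,3.2],[-16.3,31.3,-6,3.2],[-14.5,32.2,0,3.2],[-12.7,32.9,0,3.2],[-10.8,33.6,0,3.2],[-8.9,34.1,0,3.2],[-7,34.6,0,3.2]])

```text
time: 2.38
tcp_pos: [440.8, 352.8, 248.9]
tcp_rot: [-2.995, -0.948, -0.001]
force: [0.3, -0.0, -0.2]
finger_gap: 0.997
```

Request:
step_arm(deltas=[[-5,34.9,0,3.2],[-3,35.1,0,3.2],[-1,35.3,0,3.2],[1,35.3,0,3.2],[3,35,0,3.2],[5,35,6,3.2],[7,34.6,6,3.2],[8.7,34,10,3.2],[10.6,33.6,14,3.2],[12.5,33,14,3.2]])

```text
time: 3.22
tcp_pos: [602.7, 39.5, 198.6]
tcp_rot: [-3.14, -0.086, -0.002]
force: [0.6, 1.0, -0.3]
finger_gap: 1.003
```

Request:
step_arm(deltas=[[0,0,0,0],[0,0,0,0],[0,0,0,0]])

```text
time: 3.47
tcp_pos: [601.6, 41.4, 198.6]
tcp_rot: [-3.14, -0.09, 0.001]
force: [-0.6, -0.6, -0.4]
finger_gap: 1.001
```

```bash
cat >> h.py <<'E'
def wshot(fn=None):
    o=robot.get_obs(); p=shot('wrist',fn)
    T=np.eye(4);T[:3,:3]=Ro.from_rotvec(o['tcp_rot']).as_matrix();T[:3,3]=o['tcp_pos']
    C=np.linalg.inv(T@np.array(p['tool_from_camera']));p['R']=C[:3,:3];p['t']=C[:3,3]
    return p
E
python3 - <<'E'
from h import *
p=wshot('w1.png')
for k in ('button1_top','button2_top','button3_top','button4_top','button5_top','lever_axis','lever_push','lock_face'):
    for q in robot.boxes_of(k,p)[:2]: print(k,round(q['conf'],2),np.round(q['pixel'],1),np.round(world(p,*q['pixel']),1))
np.savez('w1.npz',R=p['R'],t=p['t'],camera_matrix=p['camera_matrix'],z_map=p['z_map'],color=p['color'])
E
```

```text
button1_top 0.55 [321.6 110.1] [601.  127.1  87.9]
button2_top 0.67 [320.4 142.8] [601.7  97.2  89. ]
button3_top 0.48 [323.2 172.7] [606.2  68.2  88.2]
button4_top 0.66 [320.2 195.8] [604.7  44.2  87.5]
button5_top 0.51 [320.6 225.2] [607.   12.5  87.7]
lever_axis 0.86 [324.6 275.7] [614.2 -39.2 100.2]
lever_axis 0.61 [323.6 141.4] [604.7  98.5  87.5]
lever_push 0.68 [378.9 259.5] [683.7 -44.8  46.3]
lever_push 0.62 [322. 277.] [611.6 -41.4  99.4]
lock_face 0.8 [256.8 149.4] [534.4  84.   58.5]
```

View pics/w1.png

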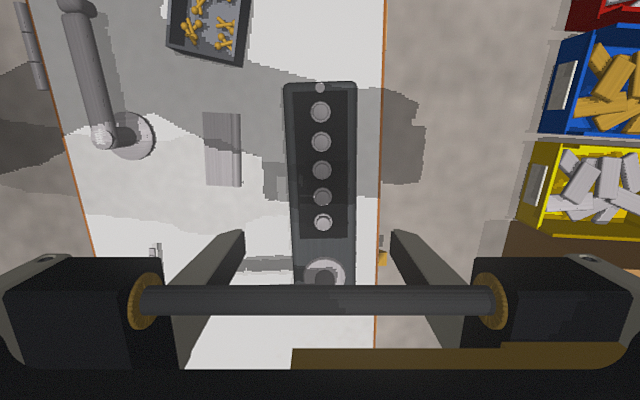

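```bash
python3 - <<'E'
from h import *
d=np.load('w1.npz');p={k:d[k] for k in d}
g=cv2.cvtColor(p['color'],cv2.COLOR_BGR2GRAY)
z=np.full(g.shape,0.0)
# height map of the button area
P=[]
vv,uu=np.mgrid[95:240,295:350]
W=np.array([world(p,u,v) for u,v in zip(uu.ravel(),vv.ravel())]).reshape(*uu.shape,3)
H=W[...,2]; print('case z',np.median(H[np.abs(H-82)<4]))
from scipy import ndimage as nd
m=nd.binary_opening(H>86.2); lab,n=nd.label(m)
cs=[]
for i in range(1,n+1):
    a=W[lab==i]
    if len(a)>60: cs.append(a.mean(0)[:3]); print('blob',len(a),np.round(a.mean(0),1),np.ptp(a,axis=0).round(1))
b=cv2.GaussianBlur(g,(0,0),1)
c=cv2.HoughCircles(cv2.resize(b[90:245,295:350],None,fx=4,fy=4,interpolation=cv2.INTER_CUBIC),cv2.HOUGH_GRADIENT,1,60,param1=80,param2=15,minRadius=25,maxRadius=50)
for x,y,r in sorted(c[0].tolist(),key=lambda q:q[1]):
    u,v=295+x/4-.375,90+y/4-.375; print(np.round([u,v,r/4],1),np.round(world(p,u,v,89.5),1))
E
```

```text
case z 81.1791561847453
blob 194 [600.1 125.5  88. ] [14.2 13.8  3.7]
blob 181 [602.3  97.8  87.9] [13.8 13.6  3.3]
blob 167 [604.8  70.5  89.6] [ 14.4  55.3 276.9]
blob 153 [607.2  42.8  89.8] [ 16.3  82.5 276.7]
blob 145 [609.7  14.6  87.9] [13.7 14.2  3.1]
[319.5 111.5  10.7] [599.1 125.7  89.5]
[320.5 141.2   9.9] [601.7  98.6  89.5]
[322.8 222.    9. ] [608.9  16.8  89.5]
```

```bash
python3 - <<'E'
from h import *
plan([602.4,97.9,110],5,6)
E
```

```text
yaw0 3.31 pos [601.7  41.5 198.9] tilt [ 4.e-04  2.e-04 -1.e+00]
[[0.6, -9.4, 14.8, -0.3], [0.7, -9.4, 14.8, -0.3], [0.7, -9.4, 14.8, -0.3], [0.8, -9.4, 14.8, -0.3], [0.8, -9.4, 14.8, -0.3], [0.9, -9.4, 14.8, -0.3]]
```

Request:
step_arm(deltas=[[0.6,-9.4,14.8,-0.3],[0.7,-9.4,14.8,-0.3],[0.7,-9.4,14.8,-0.3],[0.8,-9.4,14.8,-0.3],[0.8,-9.4,14.8,-0.3],[0.9,-9.4,14.8,-0.3],[0,0,0,0],[0,0,0,0],[0,0,0,0],[0,0,0,0]], grip=0)

```text
time: 4.75
tcp_pos: [602.9, 96.7, 110.9]
tcp_rot: [3.138, 0.137, 0.002]
force: [0.1, -0.3, 0.5]
finger_gap: 0.332
```

```bash
python3 - <<'E'
from h import *
plan([602.4,97.9,92],5,1)
p=wshot('w2.png')
print(np.round(proj(p,[602.3,97.8,89.5]),1))
E
```

```text
yaw0 5.01 pos [602.9  96.7 110.9] tilt [ 1.5e-03 -1.0e-04 -1.0e+00]
[[-0.4, -1.2, 18.9, 0.0]]
[316.1 230.5]
```

View pics/w2.png

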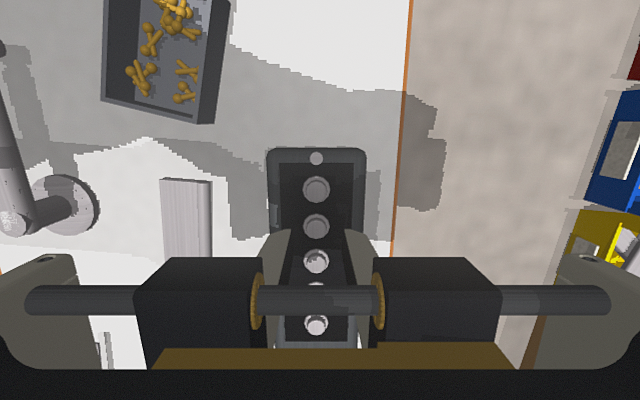

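Request:
step_arm(deltas=[[0,0,0,0],[0,0,0,0],[0,0,0,0],[0,0,0,0],[0,0,0,0],[0,0,0,0]])

```text
time: 5.3
tcp_pos: [602.3, 97.6, 109.9]
tcp_rot: [3.139, 0.139, 0.0]
force: [-0.1, -0.6, -0.2]
finger_gap: 0.006
```

```bash
cat >> h.py <<'E'
def blobs(p,u0,u1,v0,v1,lo=85.5,hi=92):
    from scipy import ndimage as nd
    vv,uu=np.mgrid[v0:v1,u0:u1]
    W=np.array([world(p,u,v) for u,v in zip(uu.ravel(),vv.ravel())]).reshape(*uu.shape,3)
    H=W[...,2]; print('case z',np.median(H[np.abs(H-82)<3]))
    lab,n=nd.label(nd.binary_opening((H>lo)&(H<hi)))
    for i in range(1,n+1):
        a=W[lab==i]
        if len(a)>60: print('blob',len(a),np.round(a.mean(0),1),'mid',((a.max(0)+a.min(0))/2).round(1),'ext',np.ptp(a,axis=0).round(1), 'px',np.array([uu[lab==i].mean(),vv[lab==i].mean()]).round(1))
E
python3 - <<'E'
from h import *
p=wshot('w3.png')
blobs(p,280,360,150,345)
t=shot('top'); 
print(robot.get_obs()['tcp_pos'],robot.get_obs()['finger_gap'])
E
```

```text
case z 81.02908699669022
blob 345 [599.8 126.2  88. ] mid [600.  126.2  87.8] ext [14.  14.2  3.4] px [316.8 192.5]
blob 135 [601.8 102.1  87.7] mid [601.9 101.6  87.5] ext [13.5  7.5  3.8] px [316.7 225.5]
blob 113 [610.1  15.2  87.9] mid [610.3  15.1  87.4] ext [ 6.1 13.8  3.8] px [317.5 328.7]
[602.30765459  97.53824037 109.80317813] 0.004263605818572984
```

View pics/w3.png

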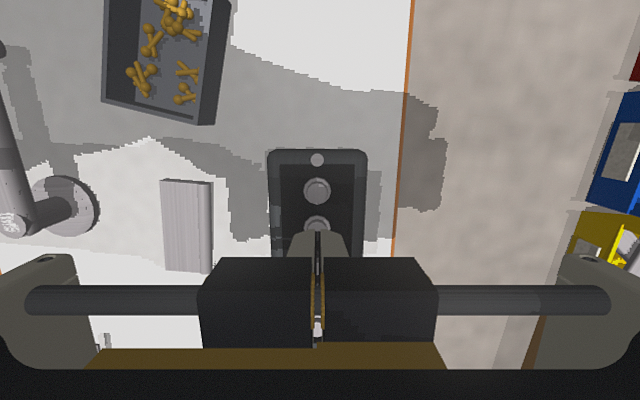

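Request:
step_arm(deltas=[[0,0,8,0],[0,0,8,0],[0,0,3,0],[0,0,1.5,0],[0,0,1.5,0],[0,0,1.5,0],[0,0,1.5,0],[0,0,0,0],[0,0,0,0]])

```text
time: 6.15
tcp_pos: [602.7, 97.5, 84.9]
tcp_rot: [3.138, 0.139, 0.001]
force: [-1.0, -0.5, -0.4]
finger_gap: 0.005
```

Request:
step_arm(deltas=[[0,0,1,0],[0,0,1,0],[0,0,1,0],[0,0,0,0],[0,0,0,0]])

```text
time: 6.57
tcp_pos: [602.9, 97.5, 83.7]
tcp_rot: [-3.138, -0.138, -0.003]
force: [-4.4, 0.2, 21.0]
finger_gap: 0.006
```

Request:
step_arm(deltas=[[0,0,-7,0],[0,0,-15,0],[0,10,0,0],[0,20,0,0],[0,23.5,0,0],[0,20,0,0],[0,10,0,0],[0,0,0,0],[0,0,0,0],[0,0,0,0]])

```text
time: 7.4
tcp_pos: [609.6, 15.7, 103.6]
tcp_rot: [-3.138, -0.141, 0.0]
force: [0.3, 0.5, -0.5]
finger_gap: 0.005
```

```bash
python3 - <<'E'
from h import *
plan([609.8,14.4,91],5,1)
p=wshot('w4.png')
blobs(p,270,360,60,240,lo=82.6)
E
```

```text
yaw0 5.13 pos [609.6  15.7 103.6] tilt [-3.e-04  8.e-04 -1.e+00]
[[0.1, 1.3, 12.6, 0.1]]
case z 81.1563177193312
blob 311 [600.3 122.5  87.5] mid [600.  122.3  86.4] ext [15.7  7.9  7.5] px [317.1  66.1]
blob 435 [604.8  70.3  87.6] mid [604.9  69.8  86.3] ext [15.8 15.7  7.3] px [316.9 155.4]
blob 401 [607.1  42.8  87.6] mid [606.7  41.3  86. ] ext [15.  16.8  6.8] px [316.6 197.1]
```

View pics/w4.png

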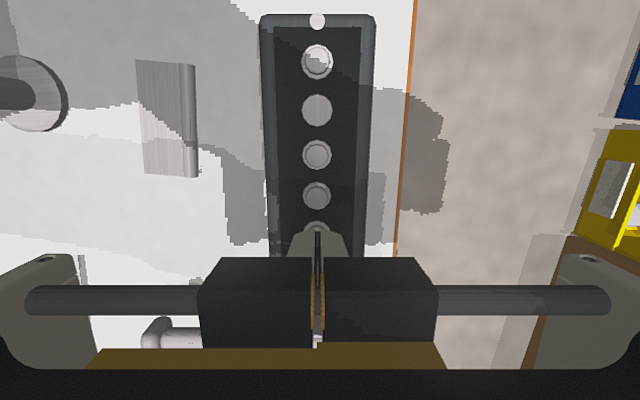

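Request:
step_arm(deltas=[[0,0.8,6,0],[0,0,6,0],[0,0,1.5,0],[0,0,1.5,0],[0,0,1.5,0],[0,0,1.5,0],[0,0,1.5,0],[0,0,1.5,0],[0,0,0.7,0],[0,0,0,0]])

```text
time: 8.28
tcp_pos: [609.8, 13.8, 83.7]
tcp_rot: [-3.138, -0.139, -0.001]
force: [-5.6, 2.4, 19.1]
finger_gap: 0.006
```

Request:
step_arm(deltas=[[0,0,0,0],[0,0,0,0]])

```text
time: 8.45
tcp_pos: [609.8, 13.8, 83.7]
tcp_rot: [-3.138, -0.139, -0.001]
force: [-5.1, 2.6, 20.1]
finger_gap: 0.008
```

Bottomed at 83.7 as for button 2. Next is button 3: up, then 56 mm back along the row.

Request:
step_arm(deltas=[[0,0,-7,0],[0,0,-15,0],[0,-10,0,0],[0,-18,0,0],[0,-18,0,0],[0,-10,0,0],[0,0,0,0],[0,0,0,0],[0,0,0,0]])

```text
time: 9.2
tcp_pos: [604.9, 68.3, 104.0]
tcp_rot: [3.138, 0.138, -0.0]
force: [-0.5, 0.5, -0.3]
finger_gap: 0.005
```

```bash
python3 - <<'E'
from h import *
plan([604.8,70.2,91],5,1)
E
```

```text
yaw0 5.02 pos [604.9  68.3 104. ] tilt [ 0.e+00 -9.e-04 -1.e+00]
[[0.1, -1.9, 13.0, 0.0]]
```

Request:
step_arm(deltas=[[0,-1.2,6,0],[0,0,6,0],[0,0,1.5,0],[0,0,1.5,0],[0,0,1.5,0],[0,0,1.5,0],[0,0,1.5,0],[0,0,1.5,0],[0,0,1,0],[0,0,0,0]])

```text
time: 10.03
tcp_pos: [604.7, 70.2, 83.7]
tcp_rot: [-3.138, -0.138, -0.001]
force: [-5.7, -2.8, 19.2]
finger_gap: 0.009
```

Request:
step_arm(deltas=[[0,0,0,0],[0,0,0,0]])

```text
time: 10.2
tcp_pos: [604.8, 70.2, 83.7]
tcp_rot: [-3.138, -0.138, -0.001]
force: [-4.7, -2.5, 19.4]
finger_gap: 0.004
```

Request:
step_arm(deltas=[[0,0,-8,0],[0,0,-20,0],[-10,10,-22,0],[-24,20,-15,0],[-24,23,0,0],[-20,20,0,0],[-5,10,0,0],[0,0,0,0],[0,0,0,0],[0,0,0,0]])

```text
time: 11.03
tcp_pos: [530.6, -18.2, 147.1]
tcp_rot: [-3.138, -0.141, -0.002]
force: [0.4, 0.2, 0.9]
finger_gap: 0.003
```

```bash
python3 - <<'E'
from h import *
p=wshot('w5.png'); o=robot.get_obs(); print(o['tcp_pos'])
for k in ('lever_push','lever_axis'):
    for q in robot.boxes_of(k,p)[:2]: print(k,round(q['conf'],2),np.round(q['pixel'],1),np.round(world(p,*q['pixel']),1))
t=shot('top','top2.png'); s=shot('side','side2.png')
for P in (p,t,s):
  print([np.round(proj(P,q),1).tolist() for q in ([615.4,-50.4,122],[530.7,-57.8,122],[500.8,-60.4,122])])
blobs(p,300,420,0,200,lo=82.6)
# bar points from the fixed cameras' depth
for nm,P in (('top',t),('side',s)):
    vv,uu=np.mgrid[160:240,290:360]
    W=np.array([world(P,u,v) for u,v in zip(uu.ravel(),vv.ravel())])
    m=(W[:,2]>114)&(W[:,2]<130)&(W[:,0]>490)&(W[:,0]<590)&(W[:,1]<-30)&(W[:,1]>-90)
    a=W[m]; print(nm,len(a),a.mean(0).round(1) if len(a) else '')
    if len(a)>9: print('fit y at x=531:',np.polyval(np.polyfit(a[:,0],a[:,1],1),531).round(1),'slope',np.polyfit(a[:,0],a[:,1],1)[0].round(3))
for P,f in ((t,'t2z.png'),(s,'s2z.png')): cv2.imwrite('pics/'+f,cv2.resize(P['color'][150:250,240:370],None,fx=5,fy=5,interpolation=cv2.INTER_CUBIC))
E
```

```text
[530.50175629 -18.06993035 146.96942001]
lever_push 0.36 [189.9 317.7] [ 418.1 -135.5   81.8]
lever_axis 0.7 [419.8 258. ] [614.9 -40.  109. ]
[[423.9, 278.4], [312.3, 278.3], [272.9, 278.2]]
[[325.2, 183.1], [326.8, 208.3], [327.3, 217.3]]
[[336.1, 182.3], [317.3, 194.2], [310.3, 198.7]]
case z 81.0021155894751
blob 159 [603.2  41.8  87.2] mid [603.4  41.9  86.3] ext [ 8.6 14.7  7.4] px [414.9 150.6]
top 1 [509.2 -69.2 117.5]
side 145 [542.9 -62.7 121.8]
fit y at x=531: -63.6 slope 0.083
```

View pics/w5.png

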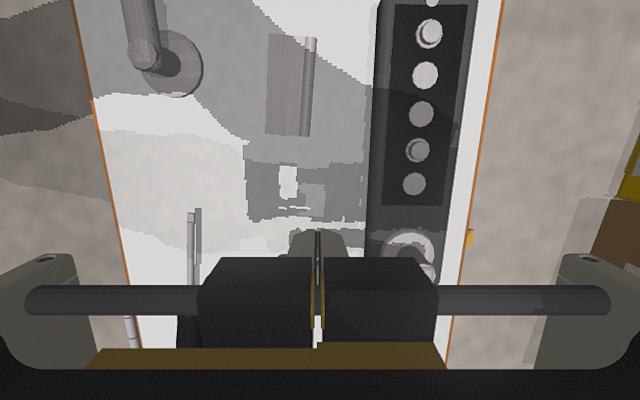

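View pics/s2z.png

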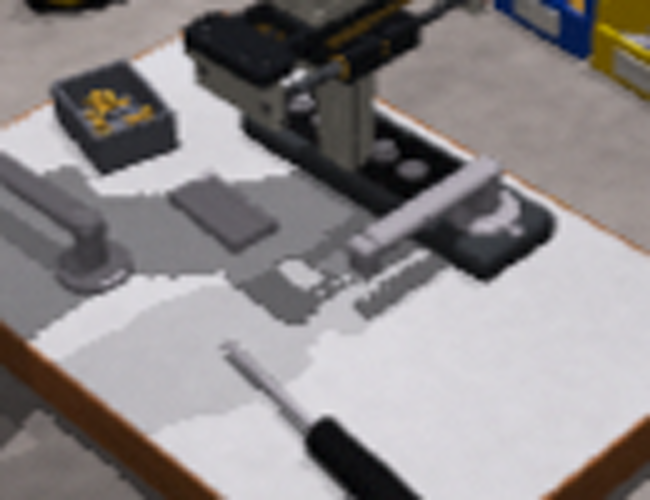

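Request:
step_arm(deltas=[[0,0,10,0],[0,0,14,0],[0,0,14,0],[0,0,12,0],[0,3,2,0],[0,7,0,0],[0,7,0,0],[0,2,0,0],[0,0,0,0],[0,0,0,0]])

```text
time: 12.12
tcp_pos: [531.4, -38.7, 95.7]
tcp_rot: [-3.139, -0.138, -0.002]
force: [-0.7, 0.8, -0.1]
finger_gap: 0.006
```

```bash
python3 - <<'E'
from h import *
o=robot.get_obs(); print(o['tcp_pos'],o['force'])
c,s=np.cos(np.radians(5)),np.sin(np.radians(5))
L=np.array([615.4,-50.4]);dx=np.array([c,s]);dy=np.array([-s,c])
d=o['tcp_pos'][:2]-L; print('radial',-d@dx,'lateral',d@dy)
# arc: finger centre at lever angle a: radius r along the bar, 17.5 on the button side, tool yaw 5+a
def pose(a,r=85,off=17.5):
    bx=-dx*np.cos(a)-dy*np.sin(a); n=dy*np.cos(a)-dx*np.sin(a)
    return L+r*bx+off*n
a0=0; P=pose(0); print('contact at',P)
prev=P; pa=0
for a in np.radians(np.arange(5,56,5)):
    q=pose(a); th=np.radians(5)+pa; d=q-prev
    tx=d@[np.cos(th),np.sin(th)]; ty=d@[np.sin(th),-np.cos(th)]
    print(round(np.degrees(a)),np.round([tx,ty],2),'spin -5',np.round(q,1)); prev=q;pa=a
E
```

```text
[531.35263479 -38.70843971  95.67954675] [-0.67954598  0.75731891 -0.14798913]
radial 82.70855298707798 lateral 18.972280910521334
contact at [529.19822516 -40.37483092]
5 [-1.2   7.47] spin -5 [528.7 -47.9]
10 [-1.2   7.47] spin -5 [528.8 -55.5]
15 [-1.2   7.47] spin -5 [529.5 -63. ]
20 [-1.2   7.47] spin -5 [531.  -70.5]
25 [-1.2   7.47] spin -5 [533.  -77.7]
30 [-1.2   7.47] spin -5 [535.7 -84.8]
35 [-1.2   7.47] spin -5 [539.  -91.6]
40 [-1.2   7.47] spin -5 [542.9 -98.1]
45 [-1.2   7.47] spin -5 [ 547.4 -104.3]
50 [-1.2   7.47] spin -5 [ 552.3 -110. ]
55 [-1.2   7.47] spin -5 [ 557.7 -115.3]
```

Request:
step_arm(deltas=[[-1,4,0,-2],[-1.2,7.5,0,-5],[-1.2,7.5,0,-5],[-1.2,7.5,0,-5],[-1.2,7.5,0,-5],[-1.2,7.5,0,-5],[-1.2,7.5,0,-5],[-1.2,7.5,0,-5],[0,0,0,0],[0,0,0,0]])

```text
time: 12.95
tcp_pos: [540.9, -92.6, 95.3]
tcp_rot: [-2.931, -1.124, 0.002]
force: [-4.4, 5.4, 5.0]
finger_gap: 0.005
```

```bash
cat >> h.py <<'E'
def lev():
    o=robot.get_obs(); c,s=np.cos(np.radians(5)),np.sin(np.radians(5))
    L=np.array([615.4,-50.4]);dx=np.array([c,s]);dy=np.array([-s,c])
    d=o['tcp_pos'][:2]-L; R=np.hypot(*d); phi=np.arctan2(-(d@dy),-(d@dx))
    yaw=Ro.from_rotvec(o['tcp_rot']).as_matrix()[:2,0]; print('t',o['time'],'pos',o['tcp_pos'].round(1),'R',R.round(1),'lever est if flat',round(phi+np.arcsin(17.5/R),3),'yaw-5',np.degrees(np.arctan2(yaw[1],yaw[0])).round(1)-5,'F',o['force'].round(1))
E
python3 - <<'E'
from h import *
lev(); s=shot('side','side3.png');w=wshot('w6.png')
cv2.imwrite('pics/s3z.png',cv2.resize(s['color'][150:250,240:370],None,fx=5,fy=5,interpolation=cv2.INTER_CUBIC))
E
```

```text
t 12.95 pos [540.9 -92.6  95.3] R 85.6 lever est if flat 0.634 yaw-5 37.0 F [-4.4  5.4  5. ]
```

View pics/s3z.png

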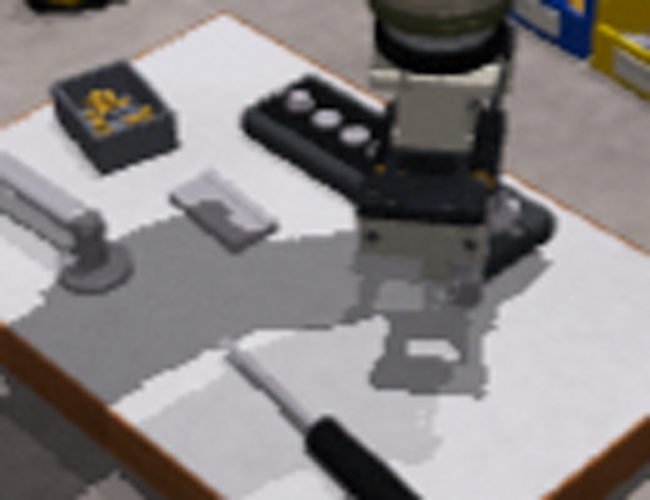

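View pics/w6.png

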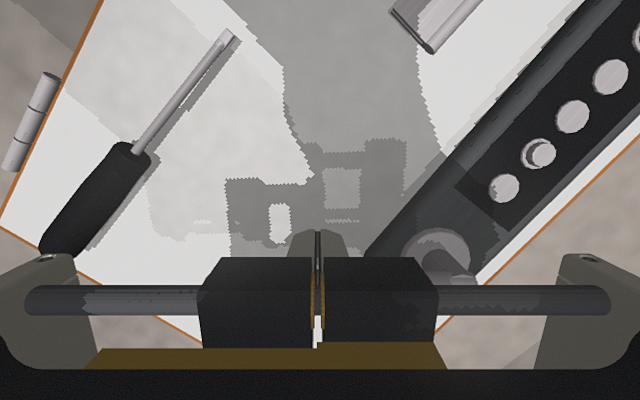

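Request:
step_arm(deltas=[[-1,6,0,-4],[-1,5,0,-3],[0,0,0,0],[0,0,0,0],[0,0,0,0]])

```text
time: 13.47
tcp_pos: [546.6, -101.3, 95.1]
tcp_rot: [-2.857, -1.3, 0.003]
force: [-5.7, 4.7, 3.8]
finger_gap: 0.003
```

```bash
python3 - <<'E'
from h import *
lev()
E
```

```text
t 13.4667 pos [ 546.6 -101.3   95.1] R 85.6 lever est if flat 0.755 yaw-5 43.9 F [-5.7  4.7  3.8]
```

Request:
step_arm(deltas=[[-0.5,2.5,0,-2],[0,2,0,0],[0,0,0,0],[0,0,0,0],[0,0,0,0]])

```text
time: 13.88
tcp_pos: [547.9, -103.3, 95.0]
tcp_rot: [-2.831, -1.35, 0.007]
force: [-9.8, 9.8, 8.0]
finger_gap: 0.005
```

```bash
python3 - <<'E'
from h import *
lev()
E
```

```text
t 13.8833 pos [ 547.9 -103.3   95. ] R 85.7 lever est if flat 0.783 yaw-5 46.0 F [-9.8  9.8  8. ]
```

Request:
step_arm(deltas=[[0,1,0,0],[0,0,0,0],[0,0,0,0],[0,0,0,0]])

```text
time: 14.22
tcp_pos: [547.9, -103.3, 95.0]
tcp_rot: [-2.83, -1.35, 0.009]
force: [-11.7, 11.5, 10.8]
finger_gap: 0.005
```

```bash
python3 - <<'E'
from h import *
lev(); w=wshot('w7.png'); t=shot('top')
cv2.imwrite('pics/t7z.png',cv2.resize(t['color'][140:290,200:400],None,fx=4,fy=4,interpolation=cv2.INTER_CUBIC)); lev()
E
```

```text
t 14.2167 pos [ 547.9 -103.3   95. ] R 85.7 lever est if flat 0.783 yaw-5 46.0 F [-11.7  11.5  10.8]
t 14.3167 pos [ 547.9 -103.3   95. ] R 85.7 lever est if flat 0.783 yaw-5 46.0 F [-11.9  10.4  10.9]
```

View pics/w7.png

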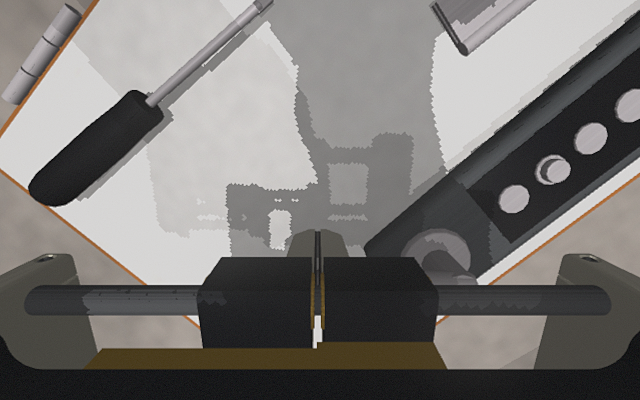

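View pics/t7z.png

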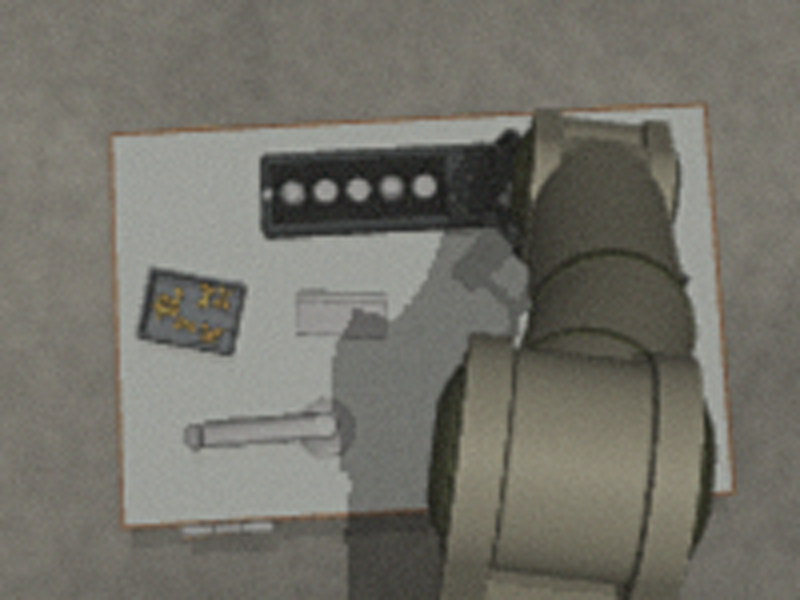

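```bash
python3 - <<'E'
from h import *
print(robot.close_job()); lev()
E
```

```text
the job is handed in; nothing more can be done
None
the job is handed in; nothing more can be done
```

The code went in as 2, 5, 3. The lever is pushed round to its stop, and the job was handed in with the closed fingers still holding it there. No verdict was reported.

- **Buttons:** each of the three bottomed out with the fingertips at 83.7 mm and about 20 N on the tool. Fully in puts a button's top at 83.5 mm. A wrist picture afterwards showed 2, 3 and 5 in and 1 and 4 out. The last picture showed 5 and 3 in and 4 out, with buttons 1 and 2 out of clear view.
- **Lever:** from the hand's position I estimate the lever at about 0.78 rad, against the 0.8 rad stop. A further 1 mm of commanded push moved nothing, while the sideways force rose to about 16 N.
- **Bolt:** the last top picture no longer showed its tip beyond the door edge. The arm covers part of that edge, so this is weak evidence.
- **Other things on the door:** the hinge, tub and spare lever are where they were. The screwdriver looked undisturbed in the wrist view.
- **Unexplained reading:** there was about 11 N upward on the tool at the end. It is probably friction against the bar. I did not look into it further.
- **Time:** about 14.3 s of the 58 s.

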